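# Check the spring travel of a tilting mirror mount

## Task

Check the tilting mirror mount in both directions: with closed fingertips press its left yellow corner pad gently down until the needle stands in the red band of the scale, hold it there for about a second and let the plate spring back level; then press the right pad in the same way until the needle stands in the blue band, hold, and release it. Do not drive the needle past a band, and touch neither the needle nor the scale. Nothing is to be gripped or lifted; leave the mount and everything round it where they stand.

Things in the scene. Friction and masses are not known exactly. Their poses are not given: they have to be found in the camera images.
- mount: Heavy loose base (about 2 kg), dark plate 222x240x12 mm; origin on the work surface below the mirror's middle (base reaches 100 mm to the front, 122 mm to the rear). x points to the rear (away from the robot), y left, z up. Over it a square aluminium plate, 150 mm a side, 8 thick, one corner to the front, with a round mirror 80 mm across, rocks left and right on an axis along x, 50 mm up.
- tilt_plate (a joint): Tilt of the spring-centred plate, rad: 0 level, positive with the left corner down (needle leans left), negative with the right corner down; stops at +-0.27. Spring 3.5 N m/rad, well damped: 4 to 8 N on a pad brings the needle to its band (pad then 8 to 15 mm lower); let go, it returns level within half a second.
- left_pad: Yellow round pad on the left corner of the tilt plate, 30 mm across and 5 mm high; origin in the centre of its underside, so its top is 5 mm above the origin (59 mm above the work surface when level). It lies 84 mm left (mount +y) of the tilt axis and tilts with the plate.
- right_pad: The like yellow pad on the right corner, 84 mm right (mount -y) of the axis. To the right of the mount stands a fixed microscope, about 0.4 m tall, from x = 0.48 m back and y = -0.12 to 0.08 m: come round its front or well over it.
- needle: Thin black needle, 4 mm wide, fixed to the tilt plate 96 mm behind its middle (mount +x), pointing up; origin on the tilt axis. It leans with the plate and must not be touched.
- needle_tip (a point): Tip of the needle, 105 mm above the tilt axis.
- scale: White upright scale, 84 mm wide, just behind the needle, 108 mm and more behind the plate's middle, its bands reaching up to 182 mm above the work surface; origin on the tilt axis above the mount's origin. It carries the red and the blue band. Not to be touched.
- red_band (a joint): Angle at which the red band (radial strip, 8 mm wide, left half of the scale) is set, rad, on the same measure as the tilt: the needle stands in the middle of the band when the tilt equals this value (0.10 to 0.17). The band spans +-0.038 rad.
- blue_band (a joint): The same for the blue band, in the right half of the scale: values are negative (-0.17 to -0.10).
- red_band_mid (a point): Point that the needle tip meets when the needle stands in the middle of the red band; axes of the band, y along its width (to the left).
- blue_band_mid (a point): The same for the blue band.
- timer: Bystander, not part of the job: white kitchen-type timer, 66x62x19 mm; origin under its centre.
- carton_2: Bystander, not part of the job: blue and white carton, 45x75x40 mm; origin under its centre.
- immersion_oil: Bystander, not part of the job: small dropper bottle with black cap, 28x28x88 mm; origin under its centre.
- tally_counter: Bystander, not part of the job: round hand tally counter, 53x83x22 mm; origin under its centre.
- pen_1: Bystander, not part of the job: white pen with blue cap, 17x135x16 mm; origin under its centre.

How it is judged:
By the outcome, as a careful person would: the job done as asked, in the order asked, and still so for the second after the job is handed in, with the robot touching nothing.
It also fails if it takes over 56 s, if anything falls off the work surface, if the arm or the gripper's body presses on something with over 40 N, if the wrist force passes 120 N, or if a joint passes its speed limit or range.

## Robot

A 6-joint arm with a two-finger parallel gripper is mounted at the origin on a cart in front of the work surface, level with it; the furniture and walls round the work are solid. World frame = base frame: x ahead of the robot, y to its left, z up, the work surface at z = 0. Lengths are in mm, angles in degrees, forces in N, time in s.
With the tool pointing down it reaches from about 350 to 850 mm from the base axis. Payload 8.1 kg.
Tool frame: the origin (TCP) lies at the very end of the fingers, on their centre line; the grasp point (between the pads) lies 19 mm behind it; z points along the fingers, y is the line along which they close (so a half turn about z gives the same grasp; the last joint's range is limited). The gripper opens to 85 mm and grips with 20 to 120 N. Pads are 22 mm wide; open, the fingers measure 114 mm over their backs; the gripper's body (76 mm by 85 mm) begins 54 mm behind the grasp point. The pads swing forward as they close: fully open they stand 13 mm farther back than shut.
Start: joints at [63.919, 7.471, 85.268, -0, 87.261, -4.893], TCP at [216.836, 559.453, 231.292] pointing down, gripper open.
Joint ranges: [-169.43, 169.43], [-51.17, 129.36], [1.28, 143.12], [-76.62, 256.62], [0, 156.53], [-152.29, 152.29]. Speed limits (degrees/s): [136.94, 136.94, 159.86, 180, 180, 180].

## Interface

Orientations are given as [roll, pitch, yaw] about the fixed x, y, z axes, in that order (R = Rz(yaw) Ry(pitch) Rx(roll)).
In Python, from bench import r gives the robot as it stands.
- The arm moves only by the shell command python3 -m jog 'ROWS' [FORCE]. ROWS is JSON, a list of rows, each a list of 7 numbers: the turn, a rotation vector about the tool's x, y, z in degrees, then the shift along the tool's x, y, z in mm, then the closure, from -1 (fully open) to 1 (shut), so that 0 is half open. A call has 1 to 5 rows; each row shifts and turns the commanded pose from where the row before left it, along the tool's axes as they then stand; what a row does not reach is not made up. A row lasts 1/10 s, in which the tool goes at most 50 mm and 8.59 degrees, less where a joint would pass 70% of its speed; a pose out of reach is approached as far as the arm can. A call is refused whole if a number of a shift passes 50 or a number of a turn 8.59, either way. A call with a gripper value outside its range is refused whole. The fingers move at their own pace and stop on an object; FORCE is the grip in N (left out, the last holds). Time passes only in rows, so rows that do not move let the fingers close. It gives the time, the measured TCP pose, the force, the opening and the grip force at its end, in the units of the state.
- r.sense(): the state, without advancing time (a new reading comes with each control period).
- r.snapshot(name): name is "side" or "top"; returns a dict with "pixels" (420x560x3 uint8, red, green, blue), "fx", "fy", "cx", "cy" (pixels), "world_to_cam" (4x4, takes a point from world to camera coordinates). Camera axes: x right, y up, looking along -z (the intrinsics and any distortion apply to the point x, -y, -z); pixel columns grow to the right and rows downward; lengths in mm; the calibration is good to about 2 mm. A picture is of the moment at which its call begins. There is no depth.
- r.hand_in(): hands the job in; it is judged then, once.
The state is a dict: "time": time; "joint_pos": joint angles; "qd": joint speeds; "joint_efforts": joint torques, N m; "tool_pos": TCP position; "tcp_rot": TCP orientation; "ft_force": force on the tool from outside, world axes, zero at the start; "wrist_torque": the same for the moment, N m; "finger_gap": finger opening in mm; "grip_force": force on a finger pad.
Only numpy, scipy, OpenCV 4.12 (cv2) and the standard library are available. Lean on these libraries where they do the work, as an engineer would, in place of code of your own. Each camera call takes 0.05 s, during which the arm holds its last target. There are 200 camera calls.

## Working session

There is one attempt and no reset: what is moved stays moved. The work goes in short steps, Python scripts to look and compute and a shell command to move; the robot and the scene stay as the last step left them, time stands still between calls to the robot, and variables do not carry over. Pictures are saved under pics/ and viewed, at most 10 in all, crops included, and the job is handed in when it is done.

```bash
mkdir -p pics; cat > h.py <<'E'
from bench import r
import cv2,numpy as np
def snap(n,f):
    s=r.snapshot(n); cv2.imwrite('pics/'+f,s['pixels'][:,:,::-1]); np.save('pics/'+f+'.npy',s,allow_pickle=True); return s
def ray(s,u,v):
    M=np.array(s['world_to_cam']);R=M[:3,:3];c=-R.T@M[:3,3]
    d=R.T@np.array([(u-s['cx'])/s['fx'],-(v-s['cy'])/s['fy'],-1]);return c,d
def onz(s,u,v,z):
    c,d=ray(s,u,v);return c+d*(z-c[2])/d[2]
def proj(s,p):
    q=np.array(s['world_to_cam'])@np.append(p,1);return s['cx']+s['fx']*q[0]/-q[2],s['cy']-s['fy']*q[1]/-q[2]
def blobs(s,lo,hi,amin=15):
    h=cv2.cvtColor(s['pixels'],cv2.COLOR_RGB2HSV);m=cv2.inRange(h,np.array(lo),np.array(hi))
    n,l,st,ce=cv2.connectedComponentsWithStats(m)
    return [(ce[i].round(1),st[i]) for i in range(1,n) if st[i][4]>=amin]
E
python3 - <<'E'
from h import *
for n in('top','side'):
    s=snap(n,n+'0.png');print(n,[k for k in s],ray(s,280,210))
    for c,b in blobs(s,(22,120,100),(35,255,255)):print(c,b,onz(s,*c,59).round(1))
print(r.sense())
a=[cv2.imread(f'pics/{n}0.png') for n in('top','side')]
E
```

```text
top ['pixels', 'fx', 'fy', 'cx', 'cy', 'world_to_cam'] (array([ 397.78368018,   34.4849684 , 1313.58759181]), array([ 0.08983284,  0.02630569, -0.99582113]))
[32.4 95. ] [30 93  6  5 20] [828.2 750.4  59. ]
[12.8 96.8] [11 95  5  5 20] [823.2 804.3  59. ]
[115.7 104.8] [105  94  23  23 403] [800.4 519.5  59. ]
[142.6 119.2] [131 108  24  23 404] [759.9 444.3  59. ]
[217.8 207.4] [213 203  10  10  86] [517.8 234.5  59. ]
[155.4 210.6] [151 206  10  10  89] [509. 402.  59.]
side ['pixels', 'fx', 'fy', 'cx', 'cy', 'world_to_cam'] (array([ 222.63394757, -863.20746668,  963.24266982]), array([ 0.23621613,  0.72020632, -0.65236243]))
[314.  133.4] [303 121  22  26 362] [781.8 483.3  59. ]
[242.5 159.9] [239 157   8   7  39] [509.7 400.9  59. ]
[259.4 191.1] [255 188  10   7  55] [517.9 233.2  59. ]
{'time': 0.1, 'joint_pos': array([ 6.39176232e+01,  7.51088212e+00,  8.53219615e+01,  2.11254110e-03,
        8.72607344e+01, -4.89166006e+00]), 'qd': array([ 0.03009598, -0.03556797, -0.33662133,  0.01820271,  0.04571068,
        0.00124656]), 'joint_efforts': array([ 1.07013580e-03, -5.70949888e+01, -5.01941836e+01, -2.66011320e-04,
        8.15120788e-03,  6.24863446e-05]), 'tool_pos': array([216.62595358, 559.01646916, 230.35860105]), 'tcp_rot': array([-1.79906943e+02, -1.00818473e-02,  1.58809172e+02]), 'ft_force': array([-1.18887474,  0.73850003, -1.65456818]), 'wrist_torque': array([-0.00051051,  0.00795315,  0.00359824]), 'grip_force': 0.0, 'finger_gap': 85.39074716036299}
```

View pics/top0.png

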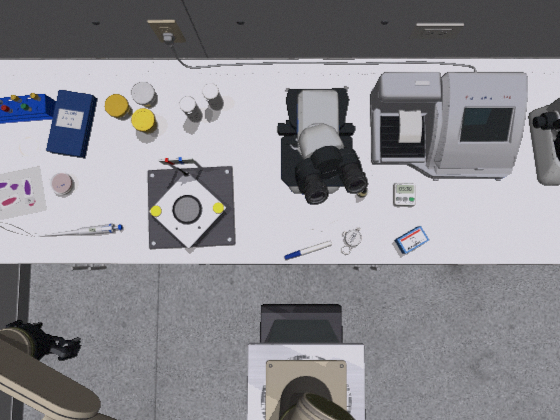

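View pics/side0.png

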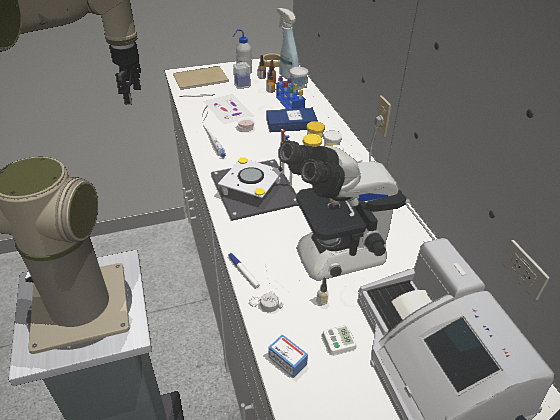

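The left pad is at px (155,211) and the right pad at (218,207). The scale, with its red and blue tops, is at about (167–180,160). I'll zoom in on the scale next.

```bash
python3 - <<'E'
from h import *
s=np.load('pics/top0.png.npy',allow_pickle=True).item()
L=np.array([509.4,401.5]);Rr=np.array([517.9,233.9]);o=(L+Rr)/2;ey=(L-Rr)/np.linalg.norm(L-Rr);ex=np.array([ey[1],-ey[0]])
print(o,np.degrees(np.arctan2(ex[1],ex[0])))
def W(x,y,z):return np.array([*(o+ex*x+ey*y),z])
def tip(a,x=106):return W(x,105*np.sin(a),50+105*np.cos(a))
for a in(-.17,-.1,0,.1,.17):print(a,np.round(proj(s,tip(a)),1))
print('needle tip0',proj(s,tip(0,96)))
h=cv2.cvtColor(s['pixels'],cv2.COLOR_RGB2HSV)[145:180,150:205]
for nm,m in(('red',((h[...,0]<8)|(h[...,0]>172))&(h[...,1]>70)&(h[...,2]>60)),('blue',(abs(h[...,0].astype(int)-110)<14)&(h[...,1]>70)&(h[...,2]>60))):
    v,u=np.nonzero(m);v=v+145;u=u+150
    for uu,vv in zip(u,v):
        c,d=ray(s,uu,vv);t=(107-(c[:2]-o)@ex)/(d[:2]@ex);p=c+t*d
        print(nm,uu,vv,'y %.1f z %.1f a %.3f'%((p[:2]-o)@ey,p[2],np.arctan2((p[:2]-o)@ey,p[2]-50)))
cv2.imwrite('pics/c.png',cv2.resize(s['pixels'][140:215,140:240,::-1],None,fx=8,fy=8,interpolation=cv2.INTER_NEAREST))
E
```

```text
[513.65 317.7 ] 2.9033246867433
-0.17 [184.3 163. ]
-0.1 [181.3 163.1]
0 [177.  163.2]
0.1 [172.9 163.5]
0.17 [170.1 163.7]
needle tip0 (np.float64(177.1482422584955), np.float64(167.1790202050691))
red 165 158 y 12.9 z 218.8 a 0.076
red 166 158 y 10.7 z 218.3 a 0.064
red 167 158 y 8.5 z 217.7 a 0.050
red 165 159 y 15.9 z 207.6 a 0.101
red 166 159 y 13.7 z 207.0 a 0.087
red 167 159 y 11.5 z 206.5 a 0.073
red 165 160 y 19.0 z 196.2 a 0.129
red 166 160 y 16.8 z 195.6 a 0.115
red 167 160 y 14.5 z 195.0 a 0.100
red 164 161 y 24.5 z 185.1 a 0.179
red 165 161 y 22.2 z 184.5 a 0.163
red 166 161 y 19.9 z 183.9 a 0.147
red 167 161 y 17.6 z 183.3 a 0.131
red 168 161 y 15.3 z 182.8 a 0.115
red 169 161 y 13.0 z 182.2 a 0.098
red 169 162 y 16.1 z 170.2 a 0.134
red 170 162 y 13.8 z 169.6 a 0.115
red 169 163 y 19.3 z 158.0 a 0.177
red 171 163 y 14.7 z 156.8 a 0.136
red 172 163 y 12.3 z 156.2 a 0.115
red 173 163 y 10.0 z 155.5 a 0.094
red 172 164 y 15.5 z 143.7 a 0.164
red 173 164 y 13.1 z 143.0 a 0.140
blue 179 157 y -21.1 z 222.2 a -0.122
blue 180 157 y -23.3 z 221.6 a -0.135
blue 181 157 y -25.5 z 221.1 a -0.148
blue 178 158 y -16.1 z 211.6 a -0.100
blue 179 158 y -18.4 z 211.0 a -0.114
blue 180 158 y -20.6 z 210.5 a -0.128
blue 181 158 y -22.9 z 209.9 a -0.142
blue 179 159 y -15.7 z 199.7 a -0.104
blue 180 159 y -17.9 z 199.1 a -0.120
blue 181 159 y -20.2 z 198.5 a -0.135
blue 178 160 y -10.6 z 188.7 a -0.076
blue 179 160 y -12.9 z 188.1 a -0.093
blue 180 160 y -15.2 z 187.5 a -0.110
blue 181 160 y -17.5 z 186.9 a -0.127
blue 181 163 y -8.9 z 150.6 a -0.088
blue 182 163 y -11.3 z 150.0 a -0.112
```

View pics/c.png

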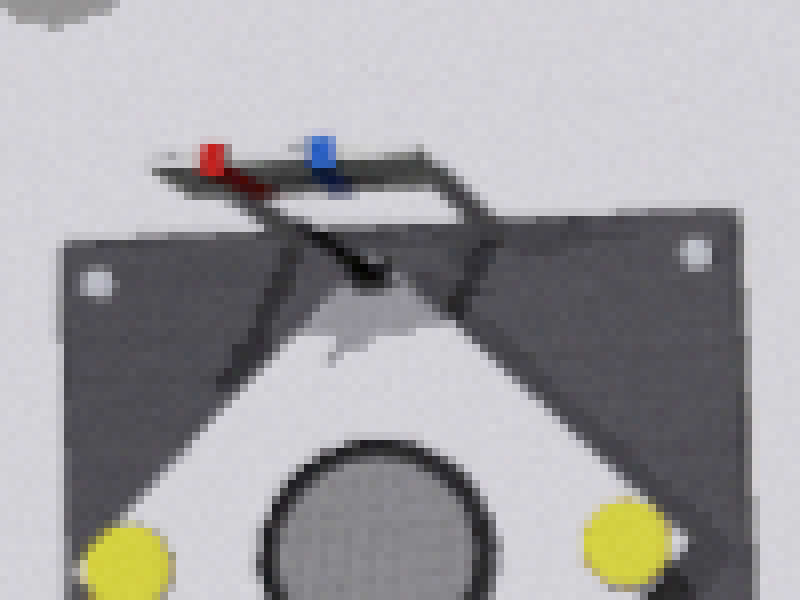

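The crop shows the needle standing upright from about (187,174). The bright red top of its band is at about (166.5,159.5) and the blue one at (180,158.5), with the darker front faces below them. I'll compute both band angles from the z=182 top edges.

```bash
python3 - <<'E'
from h import *
s=np.load('pics/top0.png.npy',allow_pickle=True).item()
o=np.array([513.65,317.7]);t=np.radians(2.9);ex=np.array([np.cos(t),np.sin(t)]);ey=np.array([-ex[1],ex[0]])
I=s['pixels'][145:180,150:205].astype(float)
for nm,w in(('red',I[...,0]-I[...,1]),('blue',I[...,2]-I[...,0]-15)):
    w=np.clip(w,0,None);w[w<30]=0
    for v in range(10,22):
        if w[v].sum()>30:
            u=(w[v]*np.arange(55)).sum()/w[v].sum()+150
            p=onz(s,u,v+145,182)[:2]-o;c,d=ray(s,u,v+145);k=(107-(c[:2]-o)@ex)/(d[:2]@ex);q=c+k*d
            print(nm,v+145,round(u,2),int(w[v].sum()),'top: x %.1f y %.1f a %.3f | front z %.0f a %.3f'%(p@ex,p@ey,np.arctan2(p@ey,132),q[2],np.arctan2((q[:2]-o)@ey,q[2]-50)))
Rm=np.array(r.sense()['tcp_rot']);from scipy.spatial.transform import Rotation as Ro
R=Ro.from_euler('xyz',Rm,degrees=True).as_matrix();print(R.round(3));print((R.T@(np.array([509,403,110])-r.sense()['tool_pos'])).round(1))
E
```

```text
red 158 166.08 393 top: x 114.8 y 20.0 a 0.151 | front z 218 a 0.062
red 159 166.0 411 top: x 112.4 y 20.3 a 0.153 | front z 207 a 0.087
red 160 166.01 427 top: x 109.9 y 20.3 a 0.153 | front z 196 a 0.115
red 161 166.41 544 top: x 107.4 y 19.4 a 0.146 | front z 184 a 0.141
red 162 169.07 227 top: x 104.5 y 13.0 a 0.098 | front z 170 a 0.132
red 163 171.0 203 top: x 101.8 y 8.3 a 0.063 | front z 157 a 0.136
red 164 172.0 33 top: x 99.2 y 5.9 a 0.045 | front z 144 a 0.164
blue 157 179.85 276 top: x 115.6 y -13.7 a -0.104 | front z 222 a -0.133
blue 158 179.69 389 top: x 113.2 y -13.3 a -0.100 | front z 211 a -0.123
blue 159 179.71 389 top: x 110.7 y -13.2 a -0.100 | front z 199 a -0.115
blue 160 179.74 408 top: x 108.2 y -13.3 a -0.100 | front z 188 a -0.105
[[-0.932  0.361 -0.001]
 [ 0.361  0.932 -0.001]
 [ 0.    -0.002 -1.   ]]
[-329.   -39.6  120.4]
```

```bash
python3 -m jog '[[0,0,0,-45,-6,0,1],[0,0,0,-45,-6,0,1],[0,0,0,-45,-6,0,1],[0,0,0,-45,-6,0,1],[0,0,0,-45,-6,0,1]]' 40; python3 -m jog '[[0,0,0,-45,-5,10,1],[0,0,0,-45,-5,30,1],[0,0,0,-14,0,35,1],[0,0,0,0,0,30,1],[0,0,0,0,0,10,1]]'; python3 -m jog '[[0,0,0,0,0,0,1],[0,0,0,0,0,0,1],[0,0,0,0,0,0,1]]'
```

```text
time: 0.6
tool_pos: [416.9, 448.9, 230.8]
tcp_rot: [-180.0, -0.0, 158.8]
ft_force: [0.1, 1.4, 1.0]
finger_gap: 12.2
grip_force: 0.0
time: 1.1
tool_pos: [504.0, 402.6, 113.5]
tcp_rot: [-179.6, -0.3, 158.7]
ft_force: [-0.7, -1.0, -0.6]
finger_gap: 0.2
grip_force: 0.0
time: 1.4
tool_pos: [506.8, 406.2, 121.4]
tcp_rot: [179.8, 0.1, 158.9]
ft_force: [0.5, -0.2, 0.6]
finger_gap: -0.0
grip_force: 0.0
```

```bash
python3 -m jog '[[0,0,0,0,0,0,1],[0,0,0,0,0,0,1],[0,0,0,0,0,0,1]]'; python3 - <<'E'
from h import *
s=snap('top','top1.png');t=snap('side','side1.png')
T=r.sense()['tool_pos'];print(T,proj(s,T),proj(t,T))
a=cv2.resize(s['pixels'][140:240,120:240,::-1],None,fx=4,fy=5);b=cv2.resize(t['pixels'][80:205,200:290,::-1],None,fx=4,fy=4)
cv2.imwrite('pics/d.png',np.hstack([cv2.resize(a,(400,400)),cv2.resize(b,(390,500))[:400]]))
E
```

```text
time: 1.7
tool_pos: [506.1, 405.2, 119.4]
tcp_rot: [179.9, 0.0, 158.8]
ft_force: [-0.8, -0.3, 0.0]
finger_gap: -0.2
grip_force: 0.0
[505.98506923 405.00408506 118.96586943] (np.float64(147.39786375930868), np.float64(209.71043280183304)) (np.float64(240.2688647953028), np.float64(143.37270917357313))
```

View pics/d.png

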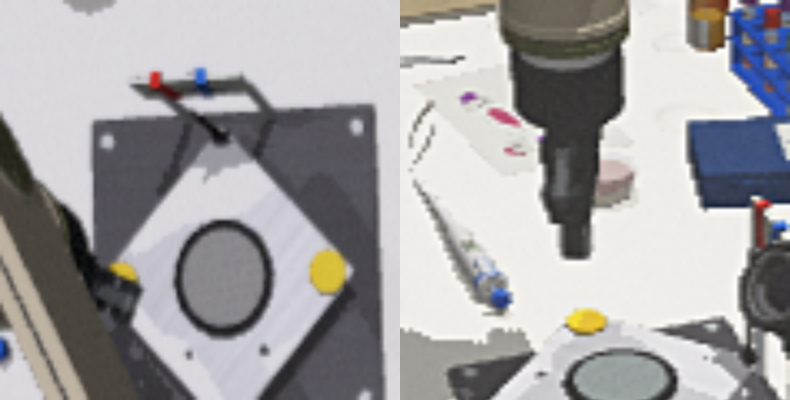

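The top crop shows the gripper over the left pad, with the needle and bands still in view. The side crop shows the closed tips about 60 mm above the pad. I'll come down to just above the pad.

```bash
python3 -m jog '[[0,0,0,-4,0,15,1],[0,0,0,0,0,15,1],[0,0,0,0,0,12,1],[0,0,0,0,0,4,1],[0,0,0,0,0,0,1]]'; python3 -m jog '[[0,0,0,0,0,0,1],[0,0,0,0,0,0,1],[0,0,0,0,0,0,1],[0,0,0,0,0,0,1],[0,0,0,0,0,0,1]]'
```

```text
time: 2.3
tool_pos: [508.7, 402.8, 70.6]
tcp_rot: [-179.9, -0.1, 158.8]
ft_force: [0.6, -0.2, 0.4]
finger_gap: -0.0
grip_force: 0.0
time: 2.8
tool_pos: [509.8, 403.6, 73.0]
tcp_rot: [180.0, 0.0, 158.8]
ft_force: [-0.1, -0.0, -0.4]
finger_gap: 0.0
grip_force: 0.0
```

```bash
cat >> h.py <<'E'
o=np.array([513.65,317.7]);th=np.radians(2.9);ex=np.array([np.cos(th),np.sin(th)]);ey=np.array([-ex[1],ex[0]])
def W(x,y,z):return np.array([*(o+ex*x+ey*y),z])
REF={('top',-1):(217.8,207.4),('side',-1):(259.4,191.1),('top',1):(155.4,210.6),('side',1):(242.5,159.9)}
def P(x,y,h,a):return W(x,y*np.cos(a)+h*np.sin(a),50+h*np.cos(a)-y*np.sin(a))
def tilt(sg,f=None):  # sg: free pad, +1 left / -1 right; least-squares-free: shift along predicted motion
    F=[]
    for n in('top','side'):
        s=r.snapshot(n);ref=np.array(REF[n,sg])
        b=[c for c,_ in blobs(s,(22,120,100),(35,255,255)) if np.hypot(*(c-ref))<8]
        p=lambda a:np.array(proj(s,P(0,84*sg,9,a)))
        if b:
            D=b[0]-ref;g=(p(.15)-p(-.15))/.3;print(n,'pad shift',D.round(2),'a=%.3f'%(D@g/(g@g)),'px/rad',g.round(1))
        if n=='top':
            print('needle tip pred at a:',{a:np.round(proj(s,P(96,0,105,a)),1).tolist() for a in(-.1,0,.14)})
            A=s['pixels'][145:190,150:205,::-1];B=np.load('pics/top0.png.npy',allow_pickle=True).item()['pixels'][145:190,150:205,::-1]
            if f:cv2.imwrite('pics/'+f,cv2.resize(np.hstack([B,A]),None,fx=7,fy=7,interpolation=cv2.INTER_NEAREST))
    F=r.sense();print(F['time'],F['tool_pos'].round(1),F['ft_force'].round(2))
E
python3 -m jog '[[0,0,0,0,0,5,1],[0,0,0,0,0,5,1],[0,0,0,0,0,4,1],[0,0,0,0,0,3,1],[0,0,0,0,0,2,1]]'; python3 -m jog '[[0,0,0,0,0,0,1],[0,0,0,0,0,0,1],[0,0,0,0,0,0,1]]'; python3 -c "from h import *;tilt(-1,'e.png')"
```

```text
time: 3.3
tool_pos: [509.5, 403.7, 53.5]
tcp_rot: [180.0, -0.0, 158.8]
ft_force: [-2.2, 0.7, 4.5]
finger_gap: 0.1
grip_force: 1.9
time: 3.6
tool_pos: [509.6, 403.6, 53.9]
tcp_rot: [180.0, -0.0, 158.8]
ft_force: [-2.3, 0.4, 2.8]
finger_gap: -0.1
grip_force: 1.5
top pad shift [-0.4  0. ] a=0.043 px/rad [-8.3 -2.8]
needle tip pred at a: {-0.1: [181.4, 167.0], 0: [177.2, 167.2], 0.14: [171.4, 167.5]}
side pad shift [ 0.  -1.6] a=0.066 px/rad [ -1.4 -24.2]
3.7 [509.7 403.6  53.9] [-2.27  1.74  3.13]
```

View pics/e.png

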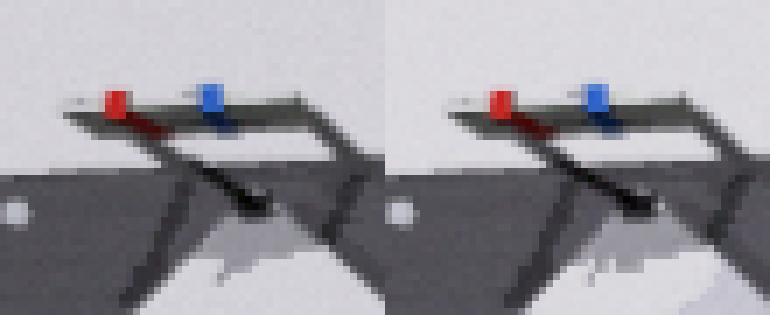

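The needle (right crop) has leaned slightly left. Tilt comes out at about 0.068 from the side view, the press depth and the force alike. Red is at about 0.143, so the tip should go to z≈48.5.

```bash
python3 -m jog '[[0,0,0,0,0,2,1],[0,0,0,0,0,2,1],[0,0,0,0,0,1,1],[0,0,0,0,0,0,1],[0,0,0,0,0,0,1]]'; python3 -c "from h import *;tilt(-1,'f.png')"
```

```text
time: 4.2
tool_pos: [509.8, 403.7, 49.0]
tcp_rot: [180.0, 0.0, 158.8]
ft_force: [-3.0, 0.9, 5.1]
finger_gap: -0.2
grip_force: 3.0
top pad shift [-1.1 -0.3] a=0.130 px/rad [-8.3 -2.8]
needle tip pred at a: {-0.1: [181.4, 167.0], 0: [177.2, 167.2], 0.14: [171.4, 167.5]}
side pad shift [-0.1 -3.4] a=0.140 px/rad [ -1.4 -24.2]
4.3 [509.8 403.7  49. ] [-2.95 -0.09  6.21]
```

View pics/f.png

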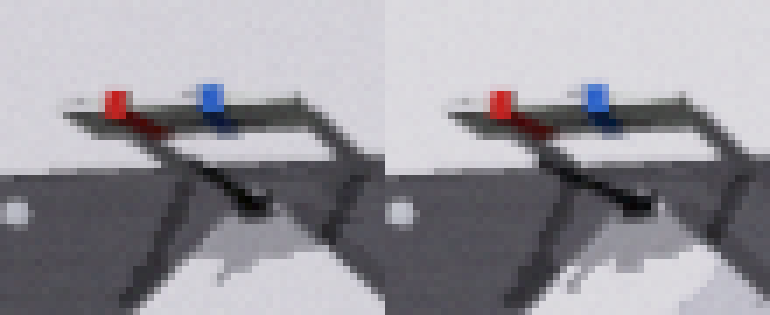

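The needle tip is now at about (172,168) on the dark red line. Tilt is about 0.137, inside the red band. I'll hold for about 1.3 s and then release.

```bash
python3 -m jog '[[0,0,0,0,0,0,1],[0,0,0,0,0,0,1],[0,0,0,0,0,0,1],[0,0,0,0,0,0,1],[0,0,0,0,0,0,1]]'; python3 -m jog '[[0,0,0,0,0,0,1],[0,0,0,0,0,0,1],[0,0,0,0,0,0,1],[0,0,0,0,0,0,1],[0,0,0,0,0,0,1]]';python3 -m jog '[[0,0,0,0,0,0,1],[0,0,0,0,0,0,1],[0,0,0,0,0,-3,1],[0,0,0,0,0,-4,1],[0,0,0,0,0,-5,1]]';python3 -m jog '[[0,0,0,0,0,-10,1],[0,0,0,0,0,-20,1],[0,0,0,0,0,-20,1],[0,0,0,0,0,0,1],[0,0,0,0,0,0,1]]'; python3 - <<'E'
from h import *
tilt(-1)
# base/pads shifted?
from scipy.spatial.transform import Rotation as Ro
s=r.sense();R=Ro.from_euler('xyz',s['tcp_rot'],degrees=True).as_matrix();print((R.T@(np.array([518,232.5,110])-s['tool_pos'])).round(1))
E
```

```text
time: 4.8
tool_pos: [509.9, 403.7, 49.0]
tcp_rot: [180.0, 0.0, 158.8]
ft_force: [-3.3, 1.1, 5.1]
finger_gap: 0.2
grip_force: 3.0
time: 5.3
tool_pos: [509.9, 403.7, 49.0]
tcp_rot: [180.0, 0.0, 158.8]
ft_force: [-3.0, 0.7, 6.0]
finger_gap: 0.0
grip_force: 3.0
time: 5.8
tool_pos: [509.6, 403.0, 60.4]
tcp_rot: [-179.9, 0.0, 158.8]
ft_force: [0.3, 0.6, 0.0]
finger_gap: 0.0
grip_force: 0.0
time: 6.3
tool_pos: [510.1, 403.5, 111.3]
tcp_rot: [179.9, 0.1, 158.8]
ft_force: [-0.2, -0.2, -0.7]
finger_gap: 0.2
grip_force: 0.0
top pad shift [0. 0.] a=0.000 px/rad [-8.3 -2.8]
needle tip pred at a: {-0.1: [181.4, 167.0], 0: [177.2, 167.2], 0.14: [171.4, 167.5]}
side pad shift [0.1 0. ] a=-0.000 px/rad [ -1.4 -24.2]
6.4 [509.1 402.9 109.5] [-0.68  0.11  0.02]
[ -69.9 -155.7   -0.3]
```

Back level. Next is the right pad.

```bash
python3 -m jog '[[0,0,0,-10,-22,0,1],[0,0,0,-15,-34,0,1],[0,0,0,-17,-38,0,1],[0,0,0,-15,-34,0,1],[0,0,0,-10,-22,0,1]]';python3 -m jog '[[0,0,0,-3,-6,5,1],[0,0,0,0,0,12,1],[0,0,0,0,0,12,1],[0,0,0,0,0,8,1],[0,0,0,0,0,0,1]]'; python3 -m jog '[[0,0,0,0,0,0,1],[0,0,0,0,0,0,1],[0,0,0,0,0,0,1],[0,0,0,0,0,0,1],[0,0,0,0,0,0,1]]';python3 -c "from h import *;tilt(1)"
```

```text
time: 6.9
tool_pos: [516.9, 236.6, 109.0]
tcp_rot: [-179.9, -0.1, 158.8]
ft_force: [0.7, 0.4, -0.7]
finger_gap: -0.1
grip_force: 0.0
time: 7.4
tool_pos: [516.7, 233.2, 71.0]
tcp_rot: [-179.9, -0.2, 158.9]
ft_force: [-0.1, 0.2, 0.5]
finger_gap: 0.2
grip_force: 0.0
time: 7.9
tool_pos: [518.8, 232.8, 74.1]
tcp_rot: [180.0, 0.0, 158.8]
ft_force: [0.3, -0.6, -0.3]
finger_gap: -0.2
grip_force: 0.0
needle tip pred at a: {-0.1: [181.4, 167.0], 0: [177.2, 167.2], 0.14: [171.4, 167.5]}
side pad shift [0.1 0.2] a=0.010 px/rad [ 0.2 20.3]
8.0 [518.7 232.7  73.9] [-0.21 -0.26 -0.75]
```

```bash
python3 -m jog '[[0,0,0,0,0,6,1],[0,0,0,0,0,5,1],[0,0,0,0,0,4,1],[0,0,0,0,0,3,1],[0,0,0,0,0,2,1]]'; python3 -m jog '[[0,0,0,0,0,1,1],[0,0,0,0,0,1,1],[0,0,0,0,0,0,1],[0,0,0,0,0,0,1]]'; python3 -c "from h import *;tilt(1,'g.png')"
```

```text
time: 8.5
tool_pos: [518.4, 232.4, 53.3]
tcp_rot: [-180.0, -0.0, 158.8]
ft_force: [-2.1, -1.6, 3.1]
finger_gap: 0.1
grip_force: 1.8
time: 8.9
tool_pos: [518.7, 232.7, 51.9]
tcp_rot: [180.0, 0.0, 158.8]
ft_force: [-2.0, -2.5, 4.3]
finger_gap: -0.2
grip_force: 2.0
top pad shift [-3.8  0.4] a=-0.500 px/rad [5.7 2.9]
needle tip pred at a: {-0.1: [181.4, 167.0], 0: [177.2, 167.2], 0.14: [171.4, 167.5]}
side pad shift [-0.2 -1.6] a=-0.079 px/rad [ 0.2 20.3]
9.0 [518.7 232.7  51.9] [-2.11 -1.62  2.86]
```

View pics/g.png

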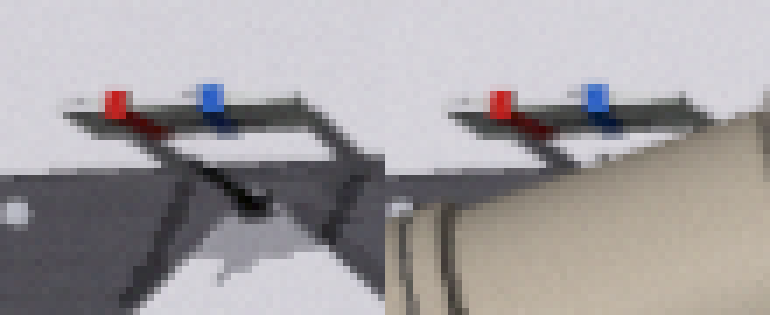

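The arm hides the needle from the top camera here. Depth, side view and force put the tilt at about -0.088, and the blue target is about -0.107. I'll press 1.4 mm more and then hold.

```bash
python3 -m jog '[[0,0,0,0,0,0.7,1],[0,0,0,0,0,0.7,1],[0,0,0,0,0,0,1],[0,0,0,0,0,0,1],[0,0,0,0,0,0,1]]'; python3 -c "from h import *;tilt(1)"; python3 -m jog '[[0,0,0,0,0,0,1],[0,0,0,0,0,0,1],[0,0,0,0,0,0,1],[0,0,0,0,0,0,1],[0,0,0,0,0,0,1]]'
```

```text
time: 9.5
tool_pos: [518.7, 232.7, 50.4]
tcp_rot: [180.0, 0.0, 158.8]
ft_force: [-1.6, -2.9, 4.4]
finger_gap: -0.2
grip_force: 2.4
top pad shift [-3.8  0.4] a=-0.500 px/rad [5.7 2.9]
needle tip pred at a: {-0.1: [181.4, 167.0], 0: [177.2, 167.2], 0.14: [171.4, 167.5]}
side pad shift [-0.1 -2. ] a=-0.099 px/rad [ 0.2 20.3]
9.6 [518.7 232.7  50.4] [-0.89 -2.65  4.98]
time: 10.1
tool_pos: [518.6, 232.7, 50.3]
tcp_rot: [180.0, 0.0, 158.8]
ft_force: [-1.6, -4.4, 5.5]
finger_gap: 0.1
grip_force: 2.5
```

```bash
python3 -m jog '[[0,0,0,0,0,0,1],[0,0,0,0,0,0,1],[0,0,0,0,0,0,1],[0,0,0,0,0,0,1],[0,0,0,0,0,0,1]]'; python3 -m jog '[[0,0,0,0,0,0,1],[0,0,0,0,0,0,1],[0,0,0,0,0,-3,1],[0,0,0,0,0,-4,1],[0,0,0,0,0,-5,1]]'; python3 -m jog '[[0,0,0,0,0,-10,1],[0,0,0,0,0,-20,1],[0,0,0,0,0,-30,1],[0,0,0,0,0,-20,1],[0,0,0,0,0,-10,1]]'; python3 -m jog '[[0,0,0,0,0,0,1],[0,0,0,0,0,0,1],[0,0,0,0,0,0,1],[0,0,0,0,0,0,1],[0,0,0,0,0,0,1]]'; python3 - <<'E'
from h import *
tilt(1);s=snap('top','top9.png');t=snap('side','side9.png')
for q in(s,t):
    for c,b in blobs(q,(22,120,100),(35,255,255)):
        if b[4]<100 and c[0]>100:print(c)
E
```

```text
time: 10.6
tool_pos: [518.6, 232.7, 50.3]
tcp_rot: [180.0, 0.0, 158.8]
ft_force: [0.1, -3.5, 4.2]
finger_gap: -0.0
grip_force: 2.5
time: 11.1
tool_pos: [518.0, 232.9, 62.1]
tcp_rot: [-180.0, -0.1, 158.8]
ft_force: [0.2, 0.4, 0.1]
finger_gap: 0.0
grip_force: 0.0
time: 11.6
tool_pos: [519.7, 233.3, 155.4]
tcp_rot: [179.8, 0.2, 158.8]
ft_force: [0.3, -0.1, 0.7]
finger_gap: -0.2
grip_force: 0.0
time: 12.1
tool_pos: [518.0, 232.5, 151.2]
tcp_rot: [-179.9, -0.1, 158.8]
ft_force: [-0.2, -0.1, -0.5]
finger_gap: -0.1
grip_force: 0.0
needle tip pred at a: {-0.1: [181.4, 167.0], 0: [177.2, 167.2], 0.14: [171.4, 167.5]}
side pad shift [0.  0.1] a=0.005 px/rad [ 0.2 20.3]
12.2 [518.3 232.6 151.7] [1.26 0.38 0.42]
[294.8  85.9]
[242.5 159.8]
[259.5 191.1]
```

View pics/side9.png

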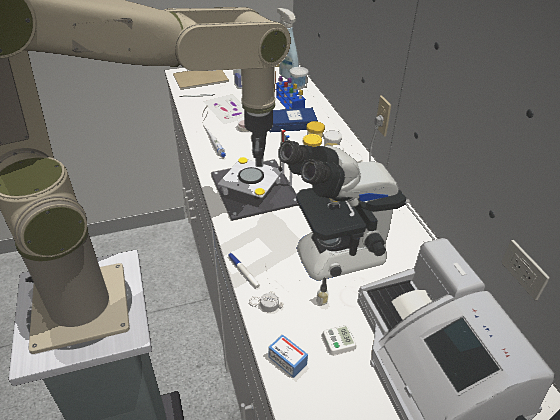

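The plate is level, with its pads at (242.5,159.8) and (259.5,191.1) where they started. The arm is clear and nothing has moved.

```bash
python3 -c "from bench import r;print(r.hand_in())"
```

```text
the job is handed in; nothing more can be done
None
```

I pressed the left pad to a tilt of about 0.137 (red band) and the right pad to about -0.105 (blue band, estimated from depth, force and side view because the arm hid the needle), held each over a second, let the plate spring back level both times, and handed the job in with nothing moved.

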